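# Heat-seal a microplate: push the plate drawer home, hold the press handle level

## Task

Seal the foil onto the plate in the benchtop plate sealer: push the open plate drawer in until it clicks home, and only then press the sealer's handle down by its grip bar until its arms stand level, no further, or the plate is crushed. Keep it there for the three-second seal and finish still holding it level, because it springs back up if let go. Leave the things standing around the sealer where they are.

Things in the scene. Friction and masses are not known exactly. Their poses are not given: they have to be found in the camera images.
- sealer: Bench-top microplate heat sealer, white head on a grey base, fixed to the bench, 275 mm deep, 158 mm wide, head top 170 mm high. Origin: on the bench under the machine; its +x axis points from the front (drawer side) to the back, +y to the machine's left seen from the front side where the robot stands, z up. The front of the head is at x = -46 mm, the front edge of the base at x = -150 mm (base top and rails up to 42 mm high), the back at x = 121 mm.
- plate_drawer (a joint): Travel of the aluminium plate drawer in m: 0 = fully home at its stop, positive = pulled out towards the front (-x of the sealer), up to 0.11. It slides at about 1.5 N; over the last 14 mm a spring plunger must be overcome (up to about 9 N in all) and from about 4 mm on the plunger pulls the drawer home and keeps it there. Stopped short of that it stays out or is pushed back.
- drawer_front (a point): Centre of the drawer's upright front flange, on its outer face, which looks to the sealer's -x: push here. The flange is 112 mm wide (y), spans 31 to 82 mm above the bench (the point is at 55 mm) and is 6 mm thick. With the drawer home the point is at x = -165 mm, y = 0 in the sealer's frame. Nothing of the sealer hangs above it: the grip bar at rest is 94 mm farther back.
- microplate: White 96-well plate, 128 x 86 x 14 mm, covered with sealing foil, lying in its nest in the drawer and going with it. Origin: centre of its underside.
- press_handle (a joint): Press handle angle in rad: 0 = at rest, arms rising 0.70 rad (40 degrees) above level towards the front; grows as the grip bar is pressed down; 0.70 = arms level; stop at 0.90. A spring returns it to 0: the grip bar needs about 1.5 N at first, 4 N at 0.55; from 0.58 on the platen bears on the plate and it rises to about 11 N at 0.70 and 16 N at 0.80.
- grip_bar: Black round grip of the press handle, 22 mm thick, 150 mm long along the sealer's y, between two steel arms. Origin: its centre; its x axis points along the arms to the hinge. It swings on a 165 mm radius about the hinge axis (along y at x = 55, z = 150 mm in the sealer's frame): at rest it is at x = -71, z = 256 mm, with the arms level at x = -110, z = 150 mm, in front of the head with nothing above it.
- platen: Dark steel hot platen, 126 x 86 x 9 mm, hanging on springs under the head and driven down by the handle; with the drawer home it meets the foil when the handle is at about 0.58 rad. Origin: centre of its underside.
- conical_flask_1: Bystander: glass conical flask, 86 mm wide, 135 mm high, at the left in front of the sealer. Origin: centre of its underside.
- spare_plates: Bystander: pile of two spare white 96-well plates, 130 x 88 x 29 mm, left of the sealer's rear. Origin: centre of its underside.
- wash_bottle: Bystander: translucent wash bottle with a pointed cap, 52 mm wide, 150 mm high, farther left than the flask. Origin: centre of its underside.

How it is judged:
By the outcome, as a careful person would: the job done as asked, in the order asked, and still so for the second after the job is handed in, while the arm keeps its last pose, push and grip.
It also fails if it takes over 48 s, if anything falls off the work surface, if the arm or the gripper's body presses on something with over 40 N, if the wrist force passes 120 N, or if a joint passes its speed limit or range.

## Robot

A 7-joint arm with a two-finger parallel gripper is mounted at the origin on the work surface; the furniture and walls round the work are solid. World frame = base frame: x ahead of the robot, y to its left, z up, the work surface at z = 0. Lengths are in m, angles in rad, forces in N, time in s.
With the tool pointing down it reaches from about 0.425 to 0.925 m from the base axis. Payload 6.8 kg.
Tool frame: the origin (TCP) lies on the front face of the gripper's body, between the roots of the fingers; the fingertips stand 73 mm ahead of it and the grasp point (between the pads) lies 54 mm ahead of it (env.nose_length is the distance from the TCP to the fingertips, in m); z points along the fingers, y is the direction in which the jaws open and shut (so a half turn about z gives the same grasp; the last joint's range is limited). The gripper opens to 85 mm and grips with 20 to 120 N. Pads are 22 mm wide; open, the fingers measure 114 mm over their backs; the gripper's body (76 mm by 85 mm) begins 54 mm behind the grasp point. The pads swing forward as they close: fully open they stand 13 mm farther back than shut.
Start: joints at [1.047, 0.477, 0.022, 1.555, -0.011, 1.109, -0.083], TCP at [0.273, -0.617, 0.304] pointing down, gripper open.
Joint ranges: [-2.96, 2.96], [-0.34, 2.1], [-1.41, 1.46], [0.24, 2.44], [-1.37, 4.51], [0.17, 1.92], [-2.96, 2.96]. Speed limits (rad/s): [2.39, 2.39, 3.14, 3.14, 3.14, 3.14, 3.14].

## Interface

Orientations are given as a unit quaternion [w, x, y, z].
In Python, from cell import env, kin, camera, calibration, job gives the robot as it stands. The module is installed in compiled form; this text tells all that it offers. Calls block until the motion is done:
- env.reach(position, orientation): joint-space move of the TCP to a pose.
- env.movel(position, velocity=0.15, rot=None, stop_force=None): straight line of the TCP; rot=None keeps the orientation; velocity is the mean speed in m/s. With stop_force (N) it stops when the force on the tool has changed by that much, and returns True; else False.
- env.goto_joints(angles): joint-space move.
- env.grip(opening, f_grip=None): finger opening in m; f_grip is the grip in N (None keeps the last); returns when the fingers have stopped.
- env.dwell(seconds).
- kin.inverse_kinematics(position, orientation): joint angles nearest the present ones, or None.
- env.get_state(): the state.
- camera(name): name is "scene" or "top" or "wrist"; returns (picture, depth): 480x640x3 uint8, blue, green, red; 480x640 float32, m along the optical axis (not along the pixel's ray), 0 where there is no reading.
- calibration(name): a dict with "fx", "fy", "cx", "cy" (pixels), "rvec" (rotation vector, rad) and "tvec" (3), from world to camera coordinates, as OpenCV has them. Camera axes: x right, y down, z forward; pixel columns grow to the right and rows downward; lengths in m; the calibration is good to about 2 mm. A picture is of the moment at which its call begins: read the wrist's pose just before it. calibration takes no time and is no camera call; for the wrist camera it gives the pose at the moment of the call.
A pose or a line that the arm cannot do raises env.PlanningError and nothing moves.
- job.job_done(): hands the job in, once; it reports no verdict.
The state is a dict: "time": time; "qpos": joint angles; "joint_velocities": joint speeds; "joint_torque": joint torques, N m; "tcp_pos": TCP position; "orientation": TCP orientation; "force": force on the tool from outside, world axes, zero at the start; "torque": the same for the moment, N m; "opening": finger opening in m.
Only numpy, scipy, OpenCV 4.12 (cv2) and the standard library are available. Lean on these libraries where they do the work, as an engineer would, in place of code of your own. Each camera call takes 0.05 s, during which the arm holds its last target.

## Working session

There is one attempt and no reset: what is moved stays moved. The work goes in short steps, each a Python script; the robot and the scene stay as the last script left them, time stands still between calls to the robot, and variables do not carry over. Pictures are saved under pics/ and viewed, and the job is handed in when it is done.

```bash
mkdir -p pics
python3 - <<'E'
from cell import env, kin, camera, calibration, job
import cv2, numpy as np
s=env.get_state();print(s['time'],s['tcp_pos'],s['orientation'],s['force'],env.nose_length)
for n in ['scene','top']:
    p,d=camera(n);cv2.imwrite(f'pics/{n}0.png',p);np.save(f'{n}0.npy',d);c=calibration(n);print(n,c)
    np.savez(f'{n}cal.npz',**c)
E
```

```text
0.0 [ 0.27244977 -0.617072    0.30290392] [-8.92435030e-04  9.78467102e-01  2.06400754e-01 -2.49577439e-04] [ 0.82006512  0.24340951 -0.03268834] 0.0726
scene {'fx': 505.1364703478328, 'fy': 505.1364703478328, 'cx': 321.4720896561513, 'cy': 232.83004327997375, 'rvec': array([ 2.3385261 , -0.72750343,  0.24458864]), 'tvec': array([-0.42950414,  0.42177276,  0.7496335 ])}
top {'fx': 433.9754826304855, 'fy': 433.9754826304855, 'cx': 325.1834123701964, 'cy': 243.4843667211409, 'rvec': array([ 2.15021051, -2.18375539,  0.12070116]), 'tvec': array([0.09302653, 0.590868  , 0.95677201])}
```

View pics/scene0.png

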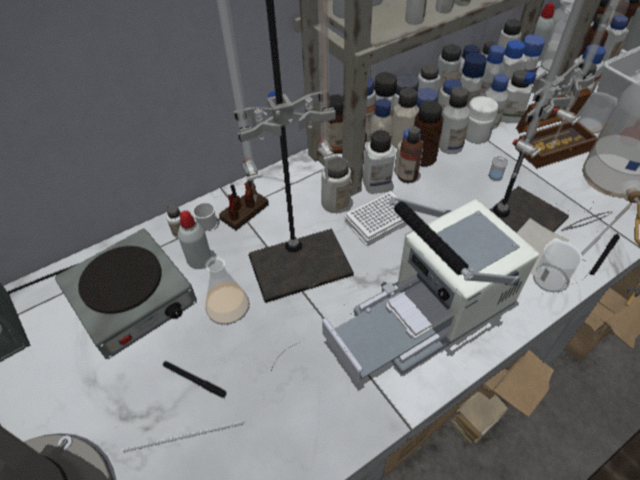

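View pics/top0.png

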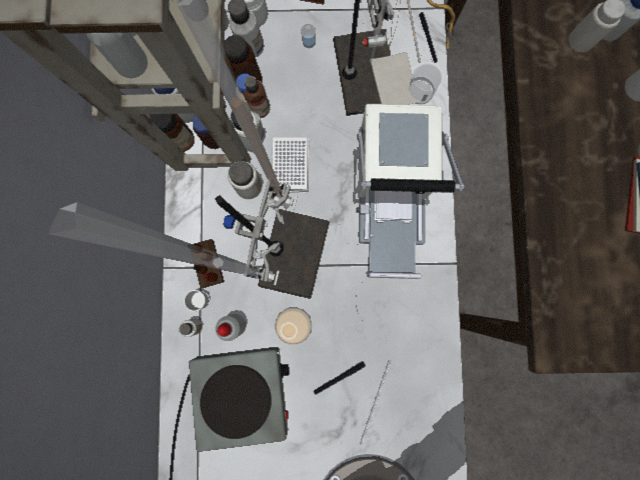

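```bash
cat > h.py <<'E'
import cv2,numpy as np
def cloud(d,c):
    v,u=np.mgrid[0:480,0:640]
    P=np.stack([(u-c['cx'])/c['fx']*d,(v-c['cy'])/c['fy']*d,d],-1)
    R=cv2.Rodrigues(np.asarray(c['rvec']))[0]
    W=(P-np.asarray(c['tvec']))@R
    W[d<=0]=np.nan
    return W
E
python3 - <<'E'
import numpy as np,cv2
from h import *
for n,px in [('top',[(367,105),(440,107),(365,180),(438,182),(373,185),(452,186),(372,274),(418,274),(390,240),(395,210),(293,325),(291,165)]),('scene',[(400,206),(465,268),(432,236),(345,345),(330,325),(365,372),(470,205),(535,250),(440,278)])]:
    W=cloud(np.load(n+'0.npy'),np.load(n+'cal.npz'))
    np.save(n+'W.npy',W)
    for u,v in px: print(n,u,v,np.round(W[v,u],3))
W=np.load('topW.npy')
# head top
z=W[...,2];m=(abs(z-.17)<.006)&(W[...,0]>.4)&(W[...,1]<0.1)
m[:,:355]=0;m[:,450:]=0
p=W[m];print(m.sum(),np.nanmin(p,0),np.nanmax(p,0))
r=cv2.minAreaRect((p[:,:2]*1000).astype(np.float32));print(r,cv2.boxPoints(r), z[m].mean())
m=(abs(z-.256)<.02);m[:,:355]=0;m[:,460:]=0;m[:150]=0;m[200:]=0
p=W[m];r=cv2.minAreaRect((p[:,:2]*1000).astype(np.float32));print(m.sum(),r,cv2.boxPoints(r),p.mean(0),p[:,2].max())
m=(abs(z-.08)<.008);m[:,:355]=0;m[:,430:]=0;m[:255]=0;m[290:]=0
p=W[m];print(m.sum());r=cv2.minAreaRect((p[:,:2]*1000).astype(np.float32));print(r,cv2.boxPoints(r),p.mean(0),p[:,2].max())
E
```

```text
top 367 105 [ 0.86  -0.005  0.167]
top 440 107 [ 0.853 -0.154  0.167]
top 365 180 [0.68  0.012 0.259]
top 438 182 [ 0.673 -0.116  0.264]
top 373 185 [ 0.669 -0.001  0.265]
top 452 186 [ 0.665 -0.14   0.267]
top 372 274 [ 0.519 -0.015  0.085]
top 418 274 [ 0.518 -0.115  0.079]
top 390 240 [ 0.598 -0.064  0.034]
top 395 210 [ 0.664 -0.075  0.048]
top 293 325 [0.418 0.152 0.13 ]
top 291 165 [0.778 0.161 0.03 ]
scene 400 206 [ 0.67  -0.003  0.266]
scene 465 268 [ 0.67  -0.145  0.261]
scene 432 236 [ 0.669 -0.077  0.266]
scene 345 345 [ 0.52  -0.07   0.082]
scene 330 325 [ 0.522 -0.025  0.081]
scene 365 372 [ 0.534 -0.11   0.034]
scene 470 205 [ 0.844 -0.007  0.167]
scene 535 250 [ 0.857 -0.145  0.168]
scene 440 278 [ 0.694 -0.092  0.157]
5620 [ 0.70167453 -0.16539913  0.16400171] [1.00462797 0.01645414 0.17592758]
((854.1947631835938, -75.28030395507812), (304.7724914550781, 176.90435791015625), 1.2420026063919067) [[ 699.9271      9.848069]
 [ 703.7616   -167.01472 ]
 [1008.4624   -160.40868 ]
 [1004.6279     16.454117]] 0.1680728384872334
1226 ((682.4522094726562, -71.47852325439453), (180.25172424316406, 46.071807861328125), 87.83976745605469) [[ 656.03546  -160.67201 ]
 [ 702.0745   -162.40866 ]
 [ 708.86896    17.714966]
 [ 662.8299     19.451614]] [ 0.67039327 -0.06901721  0.26199854] 0.26990087186130024
246
((517.09375, -65.51455688476562), (112.16541290283203, 10.078611373901367), 87.67571258544922) [[ 509.78415  -121.346756]
 [ 519.85443  -121.75549 ]
 [ 524.4033     -9.682358]
 [ 514.33307    -9.273621]] [ 0.51691517 -0.06612288  0.08005042] 0.08725160119016075
```

Run:
```python
import numpy as np,cv2
for n in ['top','scene']:
    W=np.load(n+'W.npy');x,y,z=W[...,0],W[...,1],W[...,2]
    P=cv2.imread(f'pics/{n}0.png').max(-1)
    m=(P<60)&(z>.235)&(z<.275)&(abs(x-.67)<.03)&(y<.03)&(y>-.18)
    p=W[m];a=np.polyfit(p[:,1],p[:,0],1);print(n,'bar',m.sum(),'yaw',-np.degrees(np.arctan(a[0])),p.min(0),p.max(0),'x@-.07',np.polyval(a,-.07),'ztop',np.percentile(p[:,2],95))
    m=(z>.045)&(z<.09)&(abs(x-.517)<.025)&(y<.03)&(y>-.15)
    p=W[m];a=np.polyfit(p[:,1],p[:,0],1);r=p[:,0]-np.polyval(a,p[:,1]);print(n,'flange',m.sum(),'yaw',-np.degrees(np.arctan(a[0])),p.min(0),p.max(0),'x@-.066 front',np.polyval(a,-.066)+np.percentile(r,[2,50,98]))
    m=(abs(z-.168)<.005)&(x>.69)&(x<.87)&(y<.0)&(y>-.16)
    p=W[m]
    for xx in (.72,.76,.8,.84):
        q=p[abs(p[:,0]-xx)<.008];print('  head y',xx,q[:,1].min(),q[:,1].max())
    for yy in (-.03,-.07,-.11,-.14):
        q=p[abs(p[:,1]-yy)<.005];print('  head x',yy,q[:,0].min(),q[:,0].max())
```

```text
top bar 962 yaw -2.182931848492945 [ 0.65744546 -0.14620186  0.25198385] [0.68100022 0.00283346 0.26990087] x@-.07 0.6681030381654611 ztop 0.26775754787657785
top flange 274 yaw -2.165653004963617 [ 0.50992963 -0.1214145   0.04506871] [ 0.52380338 -0.00949001  0.0872516 ] x@-.066 front [0.51194001 0.51632839 0.52194792]
  head y 0.72 -0.15266749431927176 -0.0013070441876438146
  head y 0.76 -0.15241178241079664 -0.0003088034865679592
  head y 0.8 -0.1595236303781298 -0.0016853625192624453
  head y 0.84 -0.15590113580828968 -0.0025019939785752387
  head x -0.03 0.7072688447428271 0.8632892907264709
  head x -0.07 0.706139839055054 0.8598473956305749
  head x -0.11 0.7038430726274503 0.859583761481824
  head x -0.14 0.7032320498789951 0.8558985860912806
scene bar 1186 yaw -2.2618429993267246 [ 0.65685477 -0.14434869  0.25200503] [0.68210831 0.00403009 0.26987305] x@-.07 0.66674470053006 ztop 0.2683215089171105
scene flange 722 yaw -2.257537473519241 [ 0.51075516 -0.11933196  0.04504025] [ 0.52462328 -0.0054884   0.08618207] x@-.066 front [0.51286465 0.51432375 0.52229632]
  head y 0.72 -0.1510644544162503 -0.0001974384020425438
  head y 0.76 -0.14984510061129425 -0.00020815799244638646
  head y 0.8 -0.1563982076465934 -4.47101970425816e-05
  head y 0.84 -0.1542511920383926 -0.0013737618254538251
  head x -0.03 0.699483869853604 0.8637657272032492
  head x -0.07 0.6972869739576334 0.8617298093773813
  head x -0.11 0.6953157629918916 0.8609479052997911
  head x -0.14 0.6935829166926974 0.8593624747638489
```

Run:
```python
from cell import env,kin
import numpy as np
for p in [(.45,-.066,.25),(.47,-.066,.123),(.57,-.069,.123),(.67,-.07,.36),(.67,-.07,.31),(.63,-.07,.2)]:
  for yaw in (-2.1,87.9,-92.1,177.9):
    a=np.radians(yaw)/2;q=kin.inverse_kinematics(p,[0,np.cos(a),np.sin(a),0]);print(p,yaw,None if q is None else np.round(q,2))
```

```text
(0.45, -0.066, 0.25) -2.1 [ 0.28  0.2  -0.3   2.1   0.08  0.85 -1.68]
(0.45, -0.066, 0.25) 87.9 [ 0.47  0.22 -0.52  2.09  0.14  0.86 -0.17]
(0.45, -0.066, 0.25) -92.1 [-1.01  0.45  1.31  2.17 -0.55  0.93 -2.55]
(0.45, -0.066, 0.25) 177.9 [ 0.68  0.27 -0.76  2.08  0.24  0.88  1.32]
(0.47, -0.066, 0.123) -2.1 [ 0.15  0.43 -0.17  2.16  0.13  0.56 -1.72]
(0.47, -0.066, 0.123) 87.9 [ 0.36  0.46 -0.43  2.14  0.33  0.6  -0.34]
(0.47, -0.066, 0.123) -92.1 [-0.86  0.92  1.26  2.22 -1.14  0.98 -2.06]
(0.47, -0.066, 0.123) 177.9 [ 0.52  0.5  -0.62  2.13  0.48  0.65  1.1 ]
(0.57, -0.069, 0.123) -2.1 [ 0.11  0.55 -0.13  1.93  0.11  0.67 -1.69]
(0.57, -0.069, 0.123) 87.9 [ 0.36  0.59 -0.46  1.91  0.38  0.73 -0.35]
(0.57, -0.069, 0.123) -92.1 [-0.79  1.04  1.26  1.99 -1.16  1.11 -2.16]
(0.57, -0.069, 0.123) 177.9 [ 0.48  0.62 -0.61  1.9   0.5   0.77  1.12]
(0.67, -0.07, 0.36) -2.1 [ 0.14  0.44 -0.19  1.48  0.09  1.23 -1.66]
(0.67, -0.07, 0.36) 87.9 [ 0.34  0.48 -0.48  1.47  0.22  1.25 -0.2 ]
(0.67, -0.07, 0.36) -92.1 [-0.71  0.76  1.27  1.54 -0.73  1.39 -2.56]
(0.67, -0.07, 0.36) 177.9 [ 0.46  0.52 -0.67  1.46  0.33  1.28  1.3 ]
(0.67, -0.07, 0.31) -2.1 [ 0.13  0.48 -0.17  1.54  0.09  1.13 -1.67]
(0.67, -0.07, 0.31) 87.9 [ 0.35  0.52 -0.49  1.52  0.25  1.16 -0.22]
(0.67, -0.07, 0.31) -92.1 [-0.71  0.82  1.27  1.6  -0.81  1.33 -2.51]
(0.67, -0.07, 0.31) 177.9 [ 0.47  0.56 -0.67  1.52  0.36  1.2   1.27]
(0.63, -0.07, 0.2) -2.1 [ 0.12  0.52 -0.15  1.74  0.09  0.88 -1.67]
(0.63, -0.07, 0.2) 87.9 [ 0.37  0.57 -0.49  1.72  0.32  0.93 -0.29]
(0.63, -0.07, 0.2) -92.1 [-0.75  0.94  1.26  1.8  -0.98  1.19 -2.34]
(0.63, -0.07, 0.2) 177.9 [ 0.48  0.61 -0.66  1.71  0.44  0.97  1.19]
```

```bash
cat >> h.py <<'E'
YAW=np.radians(-2.2)
def S(x,y,z): 
    c,s=np.cos(YAW),np.sin(YAW); return np.array([.7395+c*x-s*y,-.0745+s*x+c*y,z])
def Q(deg):
    a=(YAW+np.radians(deg))/2; return np.array([0,np.cos(a),np.sin(a),0])
E
python3 - <<'E'
from cell import env,camera,calibration
from h import *
import cv2
env.grip(0.0,40)
env.reach(S(-.285,0,.25),Q(0))
env.movel(S(-.27,0,.125),0.15)
s=env.get_state();print(s['time'],s['tcp_pos'],s['force'],s['opening'])
r=env.movel(S(-.186,0,.125),0.06,stop_force=18)
s=env.get_state();print(r,s['time'],s['tcp_pos'],s['force'],S(-.176,0,0))
p,d=camera('scene');cv2.imwrite('pics/scene1.png',p)
E
```

```text
3.9583 [ 0.47012929 -0.06422213  0.12560219] [0.05162492 0.0540342  0.73976448] -0.00010858489348867658
False 5.5083 [ 0.55308794 -0.0674845   0.12484038] [-2.50347652 -1.98006643 -0.56542272] [ 0.56362973 -0.06774375  0.        ]
```

View pics/scene1.png

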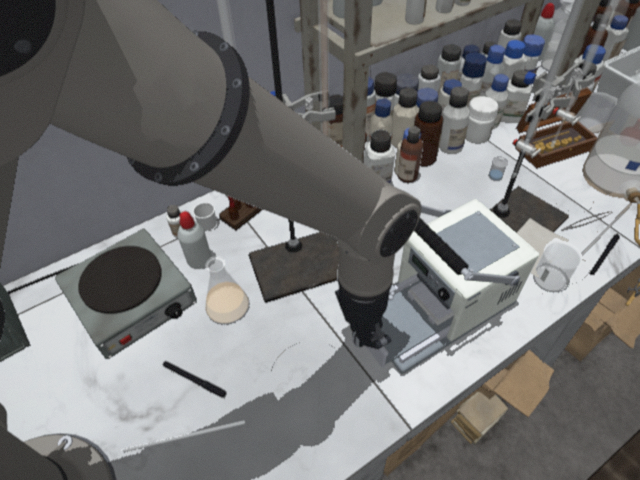

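Run:
```python
from cell import env,camera,calibration
from h import *
for n in ('scene','top'):
    p,d=camera(n);W=cloud(d,calibration(n));cv2.imwrite(f'pics/{n}2.png',p)
    m=(W[...,2]>.2)&(W[...,2]<.3)&(W[...,0]<.645)&(W[...,0]>.45)&(abs(W[...,1]+.07)<.12)
    print(n,m.sum(),'max x of arm at z .2-.3',np.sort(W[m][:,0])[-5:] if m.any() else None)
    if n=='scene': print([np.round(W[v,u],3) for u,v in [(410,225),(417,235),(405,215),(430,345),(450,335)]])
```

```text
scene 2115 max x of arm at z .2-.3 [0.58325767 0.58333915 0.58356392 0.58593152 0.58760543]
[array([ 0.579, -0.112,  0.381]), array([ 0.717, -0.007,  0.168]), array([ 0.567, -0.113,  0.408]), array([ 0.661, -0.132,  0.027]), array([ 0.696, -0.143,  0.042])]
top 207 max x of arm at z .2-.3 [0.57419015 0.57438235 0.57443789 0.57594944 0.57612482]
```

View pics/top2.png

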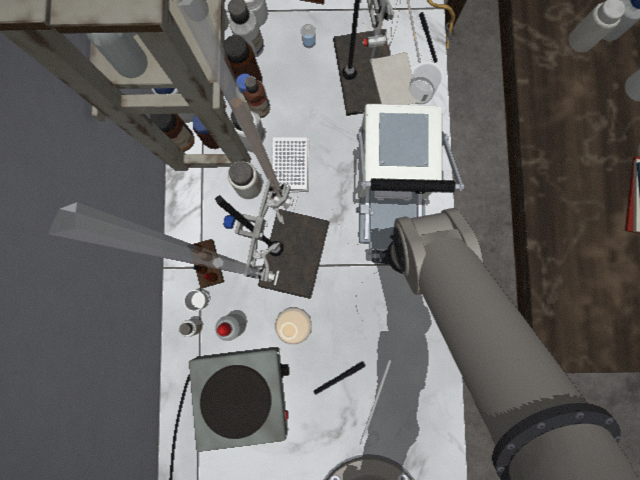

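Run:
```python
from cell import env,camera,calibration
from h import *
for k in np.arange(-.183,-.160,.002):
    r=env.movel(S(k,0,.125),0.03,stop_force=22)
    s=env.get_state();print(round(k,4),r,round(s['time'],2),np.round(s['tcp_pos'],4),np.round(s['force'],1))
    if r or s['force'][0]<-18: break
for n in ('scene','top'):
    p,d=camera(n);W=cloud(d,calibration(n));cv2.imwrite(f'pics/{n}3.png',p)
    x,y,z=W[...,0],W[...,1],W[...,2]
    m=(z>.06)&(z<.09)&(abs(x-.575)<.03)&(y<.0)&(y>-.15)&(p.max(-1)>90);q=W[m]
    print(m.sum(),np.percentile(q[:,0]+.0384*(q[:,1]+.068),[2,50,98]) if m.any() else 0)
```

```text
-0.183 False 5.91 [ 0.5556 -0.0676  0.1247] [-5.5 -2.1  1.9]
-0.181 False 6.16 [ 0.558  -0.0677  0.1247] [-4.2 -2.7 -1.1]
-0.179 False 6.41 [ 0.5616 -0.0673  0.1253] [-0.9 -0.5 -0.1]
-0.177 False 6.66 [ 0.5636 -0.0674  0.1254] [-0.1  0.3  0.2]
-0.175 False 6.91 [ 0.565  -0.0677  0.1251] [ 0.   0.2 -0.1]
-0.173 False 7.16 [ 0.5667 -0.0679  0.125 ] [ 0.3 -0.8  0.1]
-0.171 False 7.41 [ 0.567  -0.0679  0.1246] [-4.6  0.2  3.9]
-0.169 False 7.66 [ 0.5673 -0.068   0.1243] [-9.4  0.7  7.9]
-0.167 False 7.91 [ 0.5675 -0.068   0.1239] [-16.4   1.6  10.7]
-0.165 False 8.16 [ 0.5677 -0.0681  0.1235] [-20.9   1.   13.5]
122 [0.55610206 0.57565204 0.58293374]
7 [0.58205098 0.58415639 0.58875747]
```

View pics/scene3.png

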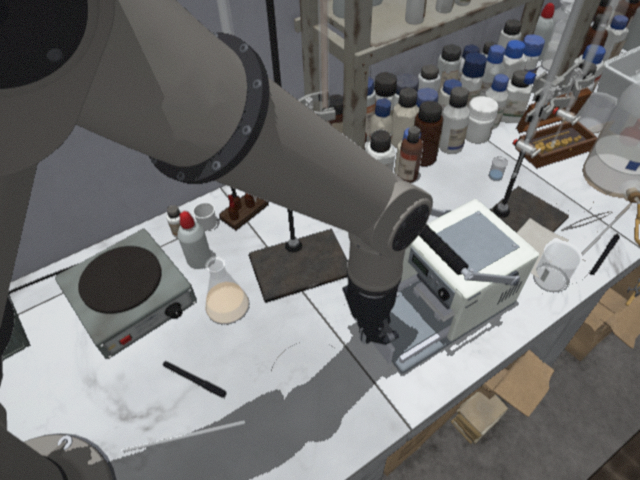

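Run:
```python
from cell import env,camera,calibration
from h import *
env.movel(S(-.23,0,.14),0.15)
env.movel(S(-.23,0,.40),0.25)
env.grip(0.085,45)
env.reach(S(-.071,0,.40),Q(90))
s=env.get_state();print(s['time'],s['tcp_pos'],s['force'],s['opening'])
p,d=camera('scene');W=cloud(d,calibration('scene'));cv2.imwrite('pics/scene4.png',p)
x,y,z=W[...,0],W[...,1],W[...,2]
m=(z>.045)&(z<.09)&(abs(x-.575)<.03)&(y<.0)&(y>-.15);q=W[m]
print(m.sum(),np.percentile(q[:,0]+.0384*(q[:,1]+.068),[2,50,98]))
m=(p.max(-1)<60)&(z>.235)&(z<.275)&(abs(x-.67)<.03)&(y<.03)&(y>-.18);q=W[m];a=np.polyfit(q[:,1],q[:,0],1);print(m.sum(),np.polyval(a,-.0715))
```

```text
12.1417 [ 0.66831884 -0.07172303  0.40003333] [-0.74387857 -0.33889581  0.31619836] 0.08518198508835854
776 [0.57426446 0.57980523 0.58872377]
1160 0.6663647578028988
```

View pics/scene4.png

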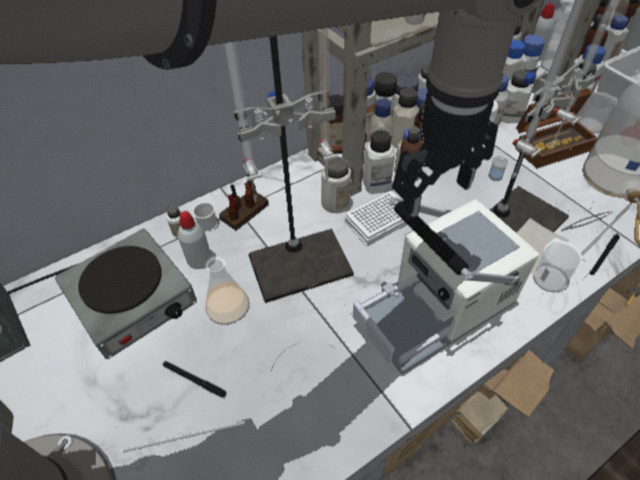

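Run:
```python
from cell import env,camera,calibration
from h import *
r=env.movel(S(-.071,0,.311),0.12,stop_force=8)
s=env.get_state();print(r,s['time'],s['tcp_pos'],s['force'],s['opening'])
env.grip(0.0,45)
s=env.get_state();print(s['time'],s['tcp_pos'],s['force'],s['torque'],s['opening'])
p,d=camera('scene');cv2.imwrite('pics/scene5.png',p)
```

```text
False 13.0833 [ 0.6689954  -0.07168286  0.31194059] [0.90867766 0.42682198 0.46981512] 0.08508646295855245
13.6833 [ 0.66949232 -0.07182829  0.31137341] [ 5.24373783 -0.6425198  -1.67789088] [-0.01371481 -1.20536986 -0.08941379] 0.020280729818655755
```

View pics/scene5.png

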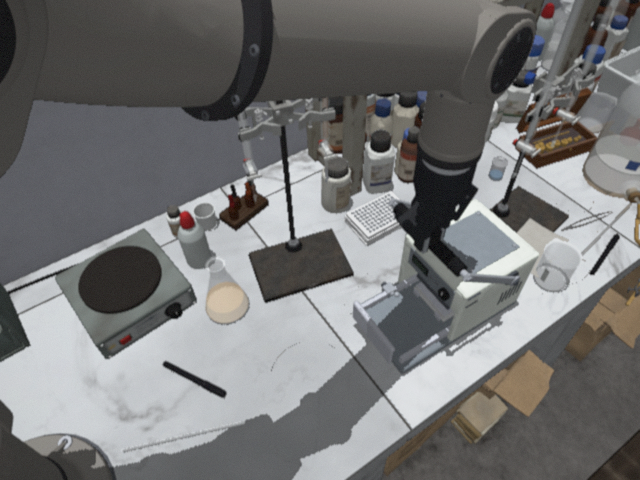

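```bash
cat >> h.py <<'E'
from scipy.spatial.transform import Rotation as Ro
def pose(a,frac=1.0,L=.055):
    # TCP pose for handle angle a, tool turned with it by frac
    b=S(.055-.165*np.cos(.7-a),0,.15+.165*np.sin(.7-a))
    q0=Q(90);R0=Ro.from_quat([*q0[1:],q0[0]])
    R=Ro.from_rotvec(-a*frac*np.array([-np.sin(YAW),np.cos(YAW),0]))*R0
    t=R.apply([0,0,1]);q=R.as_quat()
    return b-L*t, np.array([q[3],*q[:3]])
E
python3 - <<'E'
from cell import env,kin
from h import *
for a in (0,.2,.4,.6,.7,.75):
    p,q=pose(a);j=kin.inverse_kinematics(p,q);print(a,np.round(p,3),np.round(q,3),None if j is None else np.round(j,2))
print(env.get_state()['qpos'].round(2))
E
```

```text
0 [ 0.668 -0.072  0.311] [0.    0.721 0.693 0.   ] [ 0.33  0.51 -0.46  1.53  0.23  1.16 -0.21]
0.2 [ 0.639 -0.071  0.283] [0.072 0.717 0.69  0.069] [ 0.37  0.41 -0.47  1.76  0.27  0.83 -0.25]
0.4 [ 0.616 -0.07   0.249] [0.143 0.706 0.68  0.138] [ 0.36  0.35 -0.43  1.97  0.37  0.47 -0.35]
0.6 [ 0.599 -0.069  0.212] [0.213 0.688 0.662 0.205] [ 0.51  0.39 -0.6   2.14  1.32  0.23 -1.26]
0.7 [ 0.594 -0.069  0.192] [0.247 0.677 0.651 0.238] [ 0.94  0.67 -1.18  2.19  1.87  0.59 -1.61]
0.75 [ 0.592 -0.069  0.182] [0.264 0.67  0.645 0.254] [ 0.95  0.71 -1.18  2.23  2.03  0.63 -1.75]
[ 0.33  0.51 -0.46  1.53  0.24  1.16 -0.21]
```

Run:
```python
from cell import env,camera,calibration
from h import *
F=.35
for a in np.arange(.08,.57,.08):
    p,q=pose(a,F);r=env.movel(p,0.05,rot=q,stop_force=25)
    s=env.get_state();print(round(a,3),r,round(s['time'],2),np.round(s['tcp_pos']-p,4),np.round(s['force'],1),np.round(s['torque'],2),round(s['opening'],4))
    if r: break
p,d=camera('scene');cv2.imwrite('pics/scene6.png',p)
```

```text
0.08 False 14.17 [ 0.0015 -0.0001  0.0009] [ 7.2 -0.7 -0.4] [-0.01 -1.74 -0.08] 0.0205
0.16 False 14.6 [0.002  0.     0.0015] [ 6.7 -0.9  0.4] [-0.1  -1.84 -0.07] 0.0204
0.24 False 15.03 [ 0.0023 -0.      0.002 ] [ 6.7 -0.6  2.6] [-0.11 -1.76 -0.08] 0.0204
0.32 False 15.47 [0.0024 0.     0.0022] [ 5.9 -0.9  4.3] [-0.13 -1.79 -0.09] 0.0203
0.4 False 15.89 [ 0.0026 -0.      0.0024] [ 7.  -0.1  4.8] [-0.18 -1.77 -0.04] 0.0206
0.48 False 16.32 [0.0027 0.     0.0024] [ 7.2 -0.6  4.6] [-0.11 -1.68 -0.01] 0.0207
0.56 False 16.74 [0.0028 0.     0.0026] [ 6.1 -0.9  4.5] [-0.09 -1.59 -0.09] 0.0206
```

View pics/scene6.png

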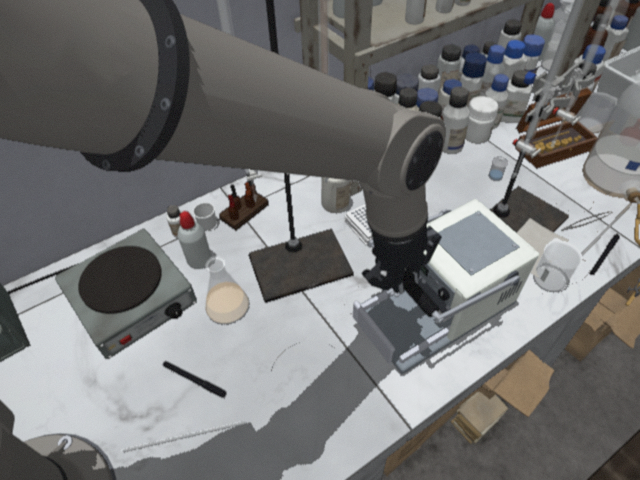

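Run:
```python
from cell import env,camera,calibration
from h import *
p=cv2.imread('pics/scene6.png')[210:390,330:570]
cv2.imwrite('pics/s6z.png',cv2.resize(p,(800,600),interpolation=cv2.INTER_CUBIC))
p,d=camera('wrist');cv2.imwrite('pics/wrist6.png',p)
```

```text
(no output)
```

View pics/s6z.png

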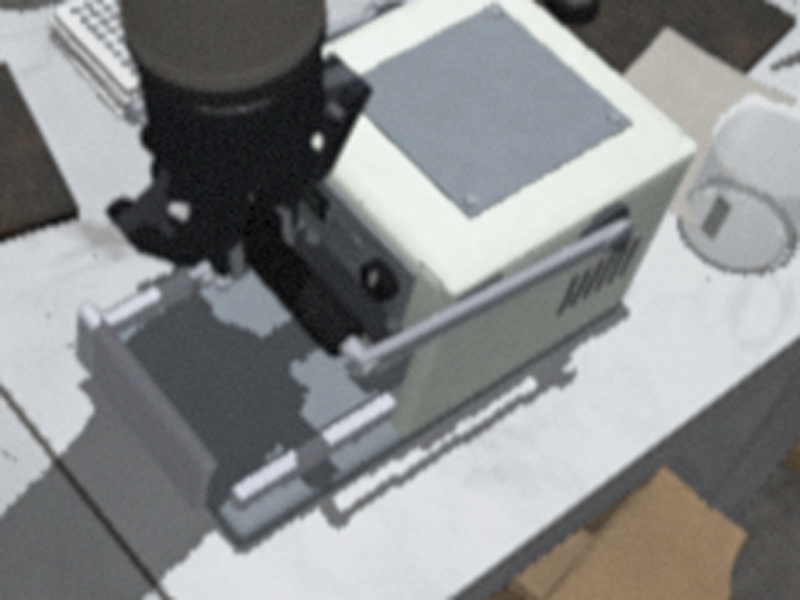

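View pics/wrist6.png

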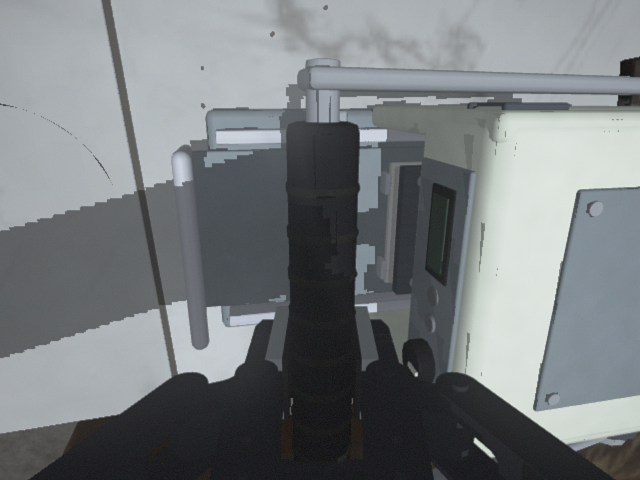

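```bash
cat >> h.py <<'E'
def loc(W):
    c,s=np.cos(YAW),np.sin(YAW);x=W[...,0]-.7395;y=W[...,1]+.0745
    return np.stack([c*x+s*y,-s*x+c*y,W[...,2]],-1)
def measure(env,camera,calibration):
    out={}
    for n in ('wrist','scene'):
        c=calibration(n);p,d=camera(n);L=loc(cloud(d,c));x,y,z=L[...,0],L[...,1],L[...,2]
        m=(y<-.082)&(y>-.105)&(x>-.09)&(x<.045)&(z>.1)&(z<.3);q=L[m]
        # robust line z(x): top ridge per x bin
        bx=[];bz=[]
        for k in np.arange(-.09,.045,.008):
            w=q[(q[:,0]>=k)&(q[:,0]<k+.008)]
            if len(w)>6: bx.append(w[:,0].mean());bz.append(np.percentile(w[:,2],85))
        sl=np.polyfit(bx,bz,1) if len(bx)>3 else None
        print(n,'arm pts',m.sum(),'slope->a', None if sl is None else round(.7+np.arctan(sl[0]),3), None if sl is None else np.round(sl,4), 'span',np.round([bx[0],bx[-1]],3) if bx else '')
        m=(p.max(-1)<70)&(y<-.02)&(y>-.068)&(abs(x+.105)<.035)&(z>.13)&(z<.25);q=L[m]
        if len(q)>20:
            from scipy.optimize import least_squares
            f=lambda v:np.hypot(q[:,0]-v[0],q[:,2]-v[1])-.011
            r=least_squares(f,[q[:,0].mean(),q[:,2].mean()-.01],loss='soft_l1',f_scale=.001);v=r.x
            print(n,'bar',len(q),np.round(v,4),'rms',np.round(np.sqrt(np.mean(f(v)**2)),4),'a=',round(.7-np.arctan2(v[1]-.15,.055-v[0]),3),'rad',np.round(np.hypot(v[1]-.15,.055-v[0]),4))
E
python3 - <<'E'
from cell import env,camera,calibration
from h import *
measure(env,camera,calibration)
s=env.get_state();print(s['time'],loc(s['tcp_pos']),s['force'])
E
```

```text
wrist arm pts 175 slope->a 0.64 [-0.0605  0.1639] span [-0.047  0.041]
wrist bar 2781 [-0.1061  0.1757] rms 0.0005 a= 0.542 rad 0.1631
scene arm pts 385 slope->a 0.553 [-0.1481  0.1669] span [-0.086  0.041]
scene bar 416 [-0.1045  0.1752] rms 0.001 a= 0.543 rad 0.1614
16.9417 [-1.16288394e-01  1.30565156e-04  2.29528141e-01] [ 6.67408955 -0.9422149   5.11045299]
```

Run:
```python
from cell import env,camera,calibration
from h import *
for a in (.62,.67,.70):
    p,q=pose(a,.35);r=env.movel(p,0.04,rot=q,stop_force=30)
    s=env.get_state();print(a,r,round(s['time'],2),np.round(s['tcp_pos']-p,4),np.round(s['force'],1),np.round(s['torque'],2))
measure(env,camera,calibration)
```

```text
0.62 False 17.35 [0.0028 0.     0.0031] [ 3.1 -0.9  8.8] [-0.12 -1.27 -0.08]
0.67 False 17.72 [0.0028 0.     0.0034] [ 0.3 -0.3 13.2] [-0.14 -1.12 -0.08]
0.7 False 17.99 [0.0028 0.0001 0.0034] [ 1.4  0.3 13.7] [-0.13 -1.05 -0.11]
wrist arm pts 3 slope->a None None span 
wrist bar 2684 [-0.108   0.1544] rms 0.0004 a= 0.673 rad 0.163
scene arm pts 389 slope->a 0.679 [-0.0214  0.1591] span [-0.086  0.041]
scene bar 407 [-0.1065  0.1541] rms 0.0011 a= 0.675 rad 0.1616
```

Run:
```python
from cell import env,camera,calibration
from h import *
p,q=pose(.724,.35);r=env.movel(p,0.03,rot=q,stop_force=30)
s=env.get_state();print(r,round(s['time'],2),np.round(s['tcp_pos']-p,4),np.round(s['force'],1))
measure(env,camera,calibration)
```

```text
False 18.38 [0.0028 0.     0.0033] [ 1.8 -0.7 13.1]
wrist arm pts 0 slope->a None None span 
wrist bar 2660 [-0.108   0.1507] rms 0.0004 a= 0.696 rad 0.163
scene arm pts 394 slope->a 0.706 [0.0056 0.1579] span [-0.086  0.041]
scene bar 400 [-0.1064  0.1503] rms 0.0011 a= 0.698 rad 0.1614
```

Run:
```python
from cell import env,camera,calibration
from h import *
for i in range(3):
    env.dwell(1.4);s=env.get_state();print(round(s['time'],2),np.round(loc(s['tcp_pos']),4),np.round(s['force'],1))
measure(env,camera,calibration)
for n in ('scene','top'):
    p,d=camera(n);cv2.imwrite(f'pics/{n}9.png',p)
    if n=='scene':
        L=loc(cloud(d,calibration(n)));m=(L[...,2]>.045)&(L[...,2]<.09)&(abs(L[...,0]+.163)<.02)&(abs(L[...,1])<.056)
        print('flange x',np.percentile(L[m][:,0],[5,50]))
```

```text
19.88 [-1.210e-01  2.000e-04  2.027e-01] [ 0.9 -1.2 11.8]
21.27 [-1.210e-01  2.000e-04  2.026e-01] [ 1.4 -0.5 11.3]
22.68 [-1.210e-01  2.000e-04  2.026e-01] [ 1.  -0.8 11.5]
wrist arm pts 2 slope->a None None span 
wrist bar 2656 [-0.108   0.1507] rms 0.0005 a= 0.696 rad 0.163
scene arm pts 398 slope->a 0.704 [0.0038 0.1582] span [-0.086  0.041]
scene bar 399 [-0.1064  0.1503] rms 0.0011 a= 0.698 rad 0.1614
flange x [-0.16198499 -0.16067881]
```

View pics/scene9.png

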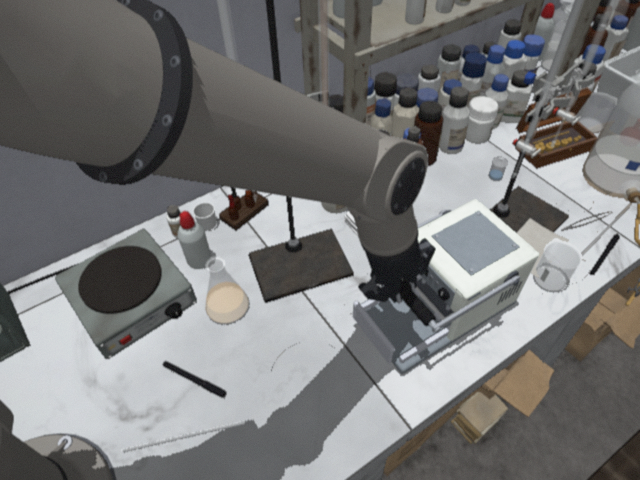

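The scene picture shows the bar gripped at about (420, 300), the right arm of the handle level along the head's side, the drawer home with its flange near (375, 325), and the flask unmoved at (227, 290). The seal has been held for more than 4 s.

Run:
```python
from cell import env,job
job.job_done()
print(env.get_state()['time'])
```

```text
the job is handed in; nothing more can be done
the job is handed in; nothing more can be done
```

The plate was sealed in the order asked and the job is handed in, with the gripper still holding the handle level.

- **Drawer:** I pushed it in with the closed fingertips. The force rose to about 5.5 N, dropped to zero as the plunger took over, then hit a hard stop. After I backed off, the flange face measured x = 0.574 m, against 0.575 m expected for home.
- **Handle:** I gripped the bar with 45 N and followed its arc down. The cameras put the angle at 0.696–0.706 rad, against 0.70 for level. I held it about 4.3 s before handing in, and the tool stayed within 0.1 mm at about 11.5 N, which matches the expected 11 N.
- **Time and surroundings:** It took about 23 s. The flask looked unmoved in the last picture. The arm partly hides the spare plates there, and I did not measure any of the bystanders.

**Checks that disagreed:**
- The bar's fitted distance from the hinge came out at 161–163 mm instead of 165 mm, which is within the calibration error and barely affects the angle.
- The last flange reading was about 3 mm farther back than nominal home. That is past the stop, so it is a measurement bias and not a drawer left out.
- The wrist camera's single slope reading of the handle arm (0.64 rad, on few points) disagreed with the other three readings at that moment (0.54–0.55), so I disregarded it.

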